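# Turn the slide-scanner carrier end for end

### The job

Turn the aluminium slide carrier of the slide scanner end for end, so that the one large rock section, now at its outer end, lies under the scanning head, with the carrier fully down and level in its nest. The head leaves only the outer flange within reach, so lift the carrier out of the nest and clear of the head, set it down flat on the black rubber mat and let go, then take it by the other flange and lay it back with the half turn. It holds glass: do not let it drop, do not knock the scanning head, and leave the other things on the desk where they are.

Things in the scene. Friction and masses are not known exactly. Their poses are not given: they have to be found in the camera images.
- carrier: loose aluminium slide carrier: plate 180 x 80 x 9 mm, 0.14 kg (+-20 percent), an upright flange at each end, glass rock sections in its windows: one large (46 x 60 mm) in the +x half, two small (46 x 27 mm) side by side in the -x half. Origin: centre of the underside; x along the length towards the large section, z up. Starts in the nest with its +x end outside and its -x end under the head
- flange_large (a point): middle of the upright flange at the large-section end (carrier x = +82 mm, 33 mm above its underside). Each flange is a plate 8 mm thick along carrier x, 60 mm wide along y, rising from the plate's top (9 mm above the underside) to 39.5 mm; grip it from above, fingers closing along carrier x; the plate ends 4 mm beyond it
- flange_small (a point): middle of the same kind of flange at the end with the two small sections (carrier x = -82 mm, 33 mm above its underside)
- scanner: slide scanner, fixed on the desk: grey base (x from -120 to +145 mm, y from -70 to +70 mm) with an open-topped rectangular nest, rim 31 mm above the desk, and a white head over its rear half. Origin: on the desk under the centre of the nest; x points inwards (under the head), away from the outer end; z up
- nest (a point): centre of the nest floor, 22 mm above the desk, axes as the scanner's. The nest is 183 x 83 mm (x by y) and 9 mm deep: the carrier has 1.5 mm to spare all round, its plate flush with the rim; the rim's top 3 mm are bevelled outwards by 2 mm. The seated carrier has its origin here and must end with its x along the nest's x (large section inside)
- scan_head: white scanning head (origin and axes as the scanner's): a block from x = +12 to +146 mm, y = -70 to +70 mm, 84 to 130 mm above the desk, with a lens ring (48 mm across, at x = 47 mm) down to 78 mm; on a column at x = +105 to +146 mm. Open in front and at both sides: a carrier lifted 10 to 15 mm off the nest floor can be drawn out forwards or sideways
- mat: black rubber mat lying fixed on the desk to the left of the scanner, 230 x 130 x 6 mm. Origin: centre of its underside, x along its length
- petri_dish: shallow round glass dish with some grains in it, 63 mm across, 13 mm high, beside the scanner's left long side (loose, not to be moved). Origin: centre of its underside
- rock: dark grey speckled rock sample, 48 x 62 x 34 mm, beside the scanner's right long side (loose, not to be moved). Origin: centre of its underside
- tape: roll of brown tape lying flat, 93 mm across, 48 mm high, near the right front corner of the desk (loose, not to be moved). Origin: centre of its underside

How it is judged (in metres and radians):
On the way:
1. the carrier lies flat on the rubber mat and has been let go (height (world z) of carrier below 0.012 m and angle between carrier's own z axis and vertical below 0.05 rad and x of carrier in the frame of mat between -0.06 and 0.06 m and y of carrier in the frame of mat between -0.06 and 0.06 m and contact force between the fingers and carrier below 0.1 N and linear speed of carrier below 0.02 m/s), for 0.2 s.
At the end, for the whole second after the job is handed in: the carrier lies in the nest, large-section end under the head: origin within 4 mm of the nest centre along x and y, no more than 2 mm above the nest floor, tilted less than 0.02 rad, at rest and let go (x of carrier in the frame of nest between -0.004 and 0.004 m and y of carrier in the frame of nest between -0.004 and 0.004 m and z of carrier in the frame of nest between -0.003 and 0.002 m and x of flange_large in the frame of nest above 0.07 m and angle between carrier's own z axis and vertical below 0.02 rad and linear speed of carrier below 0.02 m/s and contact force between the fingers and carrier below 0.1 N); the robot touches nothing.
It fails at once if the carrier is dropped (faster than 0.5 m/s, a fall of about 13 mm, while not held) (linear speed of carrier above 0.5 m/s and contact force between the fingers and carrier below 0.1 N).
It fails at once if the scanning head is knocked (more than 15 N) (contact force between scan_head and anything else above 15 N).
It fails at once if a thing standing by (dish, rock, tape) is moved more than 30 mm (distance of any of petri_dish, rock, tape from where it was at the start of the episode above 0.03 m).
It also fails if it takes over 67 s, if anything falls off the work surface, if the arm or the gripper's body presses on something with over 40 N, if the wrist force passes 120 N, or if a joint passes its speed limit or range.

### The arm

A 6-joint arm with a two-finger parallel gripper is mounted at the origin on a cart in front of the work surface, level with it; the furniture and walls round the work are solid. World frame = base frame: x ahead of the robot, y to its left, z up, the work surface at z = 0. Lengths are in mm, angles in rad, forces in N, time in s.
With the tool pointing down it reaches from about 350 to 875 mm from the base axis. Payload 4.2 kg.
Tool frame: the origin (TCP) lies at the very end of the fingers, on their centre line; the grasp point (between the pads) lies 19 mm behind it; z points along the fingers, y is the line along which they close (so a half turn about z gives the same grasp; the last joint's range is limited). The gripper opens to 85 mm and grips with 20 to 120 N. Pads are 22 mm wide; open, the fingers measure 114 mm over their backs; the gripper's body (76 mm by 85 mm) begins 54 mm behind the grasp point. The pads swing forward as they close: fully open they stand 13 mm farther back than shut.
Start: joints at [1.456, 0.385, 0.008, 0, -1.194, -0.259], TCP at [228.189, 581.832, 231.312] pointing down, gripper open.
Joint ranges: [-3.14, 3.14], [-1.21, 2.06], [-1.07, 1.41], [-3.16, 2.05], [-2.99, -0.16], [-3.1, 3.1]. Speed limits (rad/s): [2.79, 2.79, 3.14, 3.14, 3.14, 3.14].

### API

Orientations are given as a unit quaternion [x, y, z, w].
In Python, from bench import arm gives the robot as it stands. The module is installed in compiled form; this text tells all that it offers.
- The arm moves only by the tool drive_tool, never from a script. Its argument "targets" is a list of rows, each a list of 5 numbers: the closure, from -1 (fully open) to 1 (shut), then the shift along the tool's x, y, z in mm, then the turn about the tool's z in degrees. In form: [[grip, tx, ty, tz, roll], ...]. A call has 1 to 12 rows; each row is the pose to reach, as a shift and turn from the pose commanded when the call began, along the tool's axes at that moment; what a row does not reach only later rows make up. A row lasts 1/10 s, in which the tool goes at most 50 mm and 8.59 degrees, less where a joint would pass 70% of its speed; a pose out of reach is approached as far as the arm can. A call with a gripper value outside its range is refused whole. The fingers move at their own pace and stop on an object; the grip force is fixed at half the most. Time passes only in rows, so rows that repeat a pose let the fingers close. It gives the time, the measured TCP pose, the force, the opening and the grip force at its end, in the units of the state.
- arm.read_state(): the state, without advancing time (a new reading comes with each control period).
- arm.get_image(name): name is "scene" or "side" or "wrist"; returns the picture (400x640x3 uint8, blue, green, red); there is no depth.
- arm.camera_params(name): a dict with "fov_y" (degrees; the focal length in pixels is half the picture's height over the tangent of half this angle, whatever the lens; pixels are square), "cx", "cy" (the principal point, pixels), "rvec" (rotation vector, rad) and "tvec" (3), from world to camera coordinates, as OpenCV has them; the wrist camera has in their place "tool_from_camera" (4x4, takes a point from camera to tool coordinates, whose origin is the TCP and whose axes are the flange's). Camera axes: x right, y down, z forward; pixel columns grow to the right and rows downward; lengths in mm; the calibration is good to about 2 mm. A picture is of the moment at which its call begins: read the wrist's pose just before it. camera_params takes no time and is no camera call.
- arm.job_done(): hands the job in; it is judged then, once.
The state is a dict: "clock": time; "joints": joint angles; "joint_vel": joint speeds; "joint_efforts": joint torques, N m; "position": TCP position; "ee_rot": TCP orientation; "contact_force": force on the tool from outside, world axes, zero at the start; "wrist_torque": the same for the moment, N m; "gripper_width": finger opening in mm; "grasp_force": force on a finger pad.
Only numpy, scipy, OpenCV 4.12 (cv2) and the standard library are available. Lean on these libraries where they do the work, as an engineer would, in place of code of your own. Each camera call takes 0.05 s, during which the arm holds its last target. There are 200 camera calls.

## Working session

There is one attempt and no reset: what is moved stays moved. The work goes in short steps, Python scripts to look and compute and a tool call to move; the robot and the scene stay as the last step left them, time stands still between calls to the robot, and variables do not carry over. Pictures are saved under pics/ and viewed, at most 13 in all, crops included, and the job is handed in when it is done.

Besides the shell and the picture viewer there is one more tool, called after ">>>" as name([rows], argument=value, ...), one row to a line, values as JSON. drive_tool: Moves the arm, as the interface text tells. Its arguments: {"type":"object","properties":{"targets":{"type":"array","items":{"type":"array","items":{"type":"number"}}}},"required":["targets"]}

```bash
mkdir -p pics; cat > h.py <<'E'
import numpy as np, cv2
from scipy.spatial.transform import Rotation as R
from bench import arm
def cam(name, st=None):
    p=arm.camera_params(name); f=200/np.tan(np.radians(p['fov_y'])/2)
    K=np.array([[f,0,p['cx']],[0,f,p['cy']],[0,0,1]])
    if 'rvec' in p:
        Rw=R.from_rotvec(np.ravel(p['rvec'])).as_matrix(); t=np.ravel(p['tvec'])
    else:
        st=st or arm.read_state(); T=np.eye(4); T[:3,:3]=R.from_quat(st['ee_rot']).as_matrix(); T[:3,3]=st['position']
        M=np.linalg.inv(T@np.array(p['tool_from_camera'])); Rw=M[:3,:3]; t=M[:3,3]
    return K,Rw,t
def ray(c,u,v,z):
    K,Rw,t=c; o=-Rw.T@t; d=Rw.T@np.linalg.inv(K)@[u,v,1]
    return o+d*(z-o[2])/d[2]
def proj(c,P):
    K,Rw,t=c; q=(Rw@np.atleast_2d(P).T).T+t; q=q@K.T; return q[:,:2]/q[:,2:]
def shot(name,fn):
    st=arm.read_state(); im=arm.get_image(name); cv2.imwrite('pics/'+fn,im); return im,cam(name,st)
E
python3 - <<'E'
from h import *
ims=[shot(n,n+'0.png') for n in ('scene','side','wrist')]
for i,c in ims: print(-c[1].T@c[2], c[0][0,0])
s=arm.read_state(); print(s); print(R.from_quat(s['ee_rot']).as_matrix().round(3)); print(arm.camera_params('wrist'))
E
```

```text
[  20.69116187 -323.70211616  675.83317115] 438.87309627324686
[ 441.25584579 -694.77585708  427.90558155] 508.28036982864035
[290.67993982 557.81144122 373.65976481] 282.9642275098486
{'clock': 0.15, 'joints': array([ 1.45556549e+00,  3.85376544e-01,  6.91193921e-03, -3.07687791e-04,
       -1.19401264e+00, -2.58586646e-01]), 'joint_vel': array([-1.62415711e-03, -3.31365258e-04,  5.23940021e-03,  2.10442699e-03,
       -4.05977776e-05,  1.66638003e-03]), 'joint_efforts': array([-1.91218414e-04, -3.92676902e+01,  1.88581717e+01,  4.18857291e+00,
       -3.41784958e-03,  2.58245414e-06]), 'position': array([228.07611686, 581.41491819, 230.4706171 ]), 'ee_rot': array([ 9.82572455e-01, -1.85878036e-01, -8.24466912e-05,  8.48540918e-04]), 'contact_force': array([-0.41791508, -0.51426407, -0.09176412]), 'wrist_torque': array([-0.00809332, -0.03448411,  0.02665075]), 'grasp_force': 0.0, 'gripper_width': 85.3485983216647}
[[ 0.931 -0.365 -0.   ]
 [-0.365 -0.931 -0.002]
 [ 0.     0.002 -1.   ]]
{'fov_y': 70.50557834869501, 'cx': 321.48771705944984, 'cy': 200.6566375057317, 'tool_from_camera': array([[ 1.92448748e-04, -9.64471627e-01, -2.64186382e-01,
         6.69609095e+01],
       [ 9.99999637e-01, -3.36396286e-05,  8.51266989e-04,
        -6.85788835e-01],
       [-8.29909990e-04, -2.64186450e-01,  9.64471270e-01,
        -1.43350219e+02],
       [ 0.00000000e+00,  0.00000000e+00,  0.00000000e+00,
         1.00000000e+00]])}
```

View pics/scene0.png

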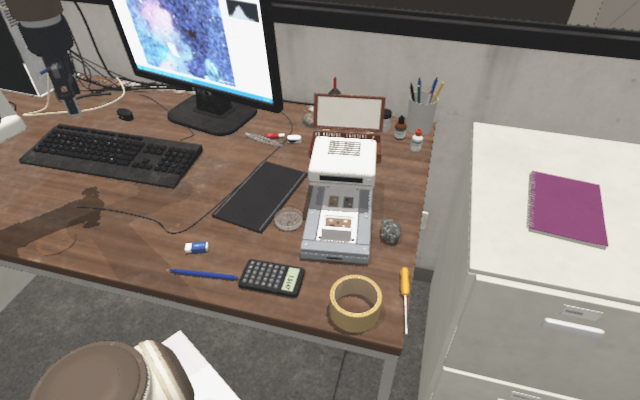

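View pics/side0.png

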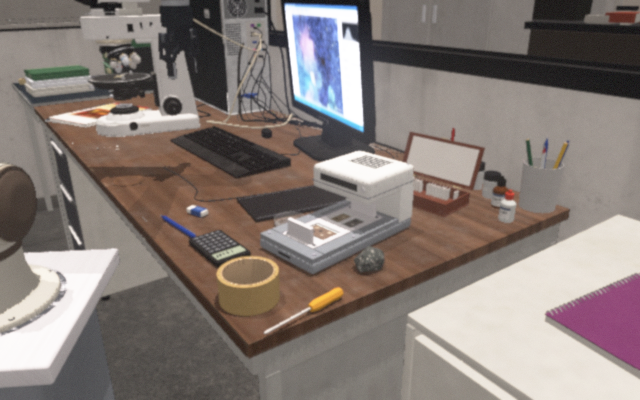

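The scene view shows the scanner at px (300–378, 135–262), the mat at (215–306, 163–230), the dish at (288,219), the rock at (390,231) and the tape at (355,303). I'll enlarge the scanner area next.

```bash
python3 - <<'E'
from h import *
i=cv2.imread('pics/scene0.png'); j=cv2.resize(i[130:275,205:405],None,fx=4,fy=4,interpolation=cv2.INTER_CUBIC); cv2.imwrite('pics/crop.png',j)
c=cam('scene')
for n,u,v,z in [('matL',215,218,6),('mat_bot',262,230,6),('mat_top',260,163,6),('matR',306,172,6),('baseFL',303,250,31),('baseFR',368,258,31),('headTL',318,140,130),('headTR',377,143,130),('headFL',309,174,130),('headFR',372,183,130),('dish',288,219,6),('rock',390,231,15),('tape',355,290,48)]:
    print(n,ray(c,u,v,z).round(0))
E
```

```text
matL [353. 346.   6.]
mat_bot [403. 244.   6.]
mat_top [553. 438.   6.]
matR [611. 327.   6.]
baseFL [411. 122.  31.]
baseFR [486.  17.  31.]
headTL [602. 274. 130.]
headTR [687. 173. 130.]
headFL [502. 197. 130.]
headFR [570.  88. 130.]
dish [465. 230.   6.]
rock [589.  42.  15.]
tape [401. -25.  48.]
```

View pics/crop.png

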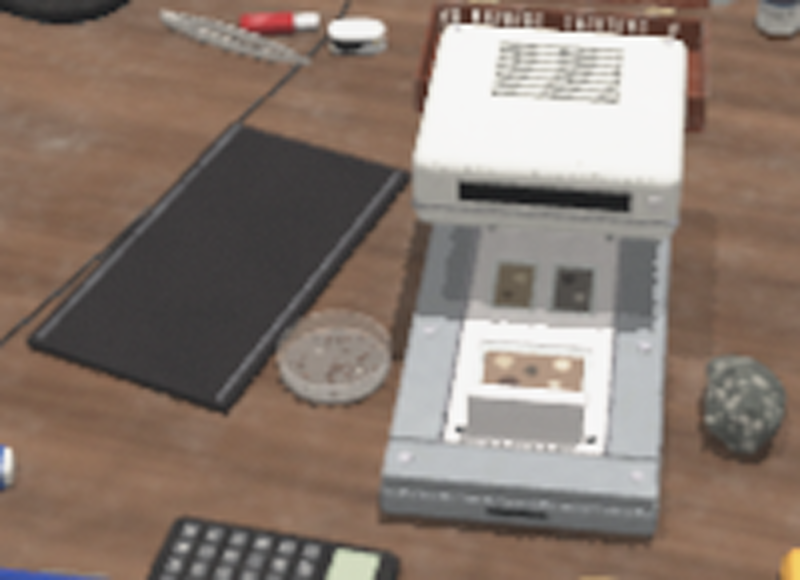

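>>> drive_tool([
  [-1, 412, 364, 0, 32.6],
  [-1, 412, 364, 0, 32.6],
  [-1, 412, 364, 0, 32.6],
  [-1, 412, 364, 0, 32.6],
  [-1, 412, 364, 0, 32.6],
  [-1, 412, 364, 0, 32.6],
  [-1, 412, 364, 0, 32.6],
  [-1, 412, 364, 0, 32.6],
  [-1, 412, 364, 0, 32.6],
  [-1, 412, 364, 0, 32.6],
  [-1, 412, 364, 0, 32.6],
  [-1, 412, 364, 0, 32.6],
])

```text
clock: 1.35
position: [480.1, 88.0, 230.9]
ee_rot: [0.889, -0.458, -0.0, 0.001]
contact_force: [-0.1, 0.3, 0.4]
gripper_width: 85.4
grasp_force: 0.0
```

```bash
python3 - <<'E'
from h import *
im,c=shot('wrist','w1.png'); np.savez('w1.npz',K=c[0],R=c[1],t=c[2])
s=arm.read_state(); print(s['position'],s['ee_rot'],s['joints'])
E
```

```text
[479.363383    89.88051356 230.82058654] [ 8.89622498e-01 -4.56696335e-01 -3.26721618e-04  4.02174123e-04] [ 5.19091901e-01  1.50720280e-01 -3.18032062e-01 -1.21478772e-04
 -1.10307462e+00  1.03202942e-01]
```

View pics/w1.png

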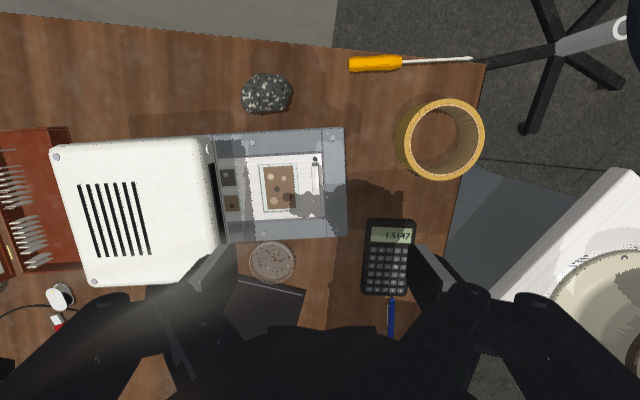

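The wrist view shows the base front edge at px (345,128)–(348,237), the flange near (313,155–217) and the dish at (272,262). I'll enlarge this part to measure it.

```bash
python3 - <<'E'
from h import *
i=cv2.imread('pics/w1.png'); cv2.imwrite('pics/crop2.png',cv2.resize(i[118:248,200:360],None,fx=4.6,fy=4.6,interpolation=cv2.INTER_CUBIC))
E
```

```text
(no output)
```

View pics/crop2.png

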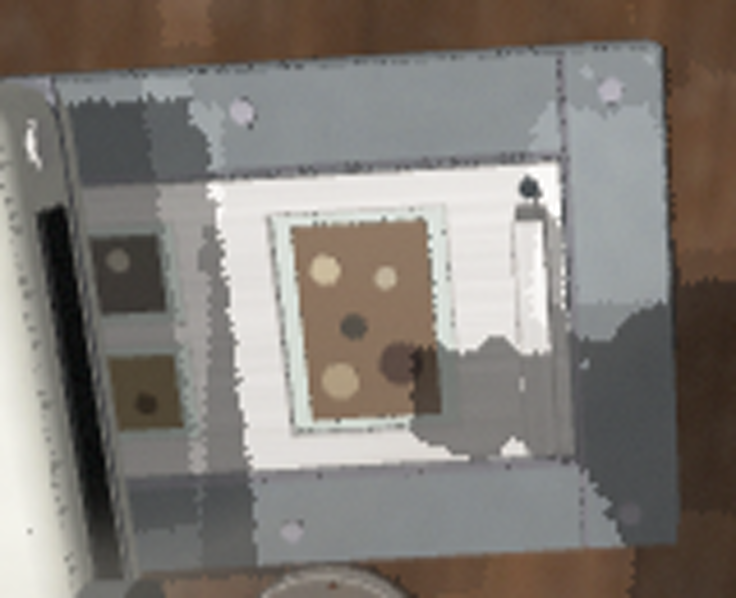

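```bash
cat >> h.py <<'E'
def scn(o,yaw):
    a=np.radians(yaw); return np.array([[np.cos(a),np.sin(a)],[-np.sin(a),np.cos(a)]]),np.array(o)
E
python3 - <<'E'
from h import *
d=np.load('w1.npz'); c=(d['K'],d['R'],d['t'])
p=lambda x,y,z: ray(c,200+x/4.6-.4,118+y/4.6-.4,z)[:2]
ang=lambda a,b: np.degrees(np.arctan2(*(b-a)[::-1]))
FR,FL=p(662,42,31),p(678,543,31); print('front',FR,FL,np.linalg.norm(FL-FR),ang(FR,FL)-90)
a,b=p(655,42,31),p(60,73,31);print('right',ang(a,b)); a,b=p(677,543,31),p(130,571,31);print('left',ang(a,b))
a,b=p(562,157,31),p(575,460,31);print('nest front',a,b,np.linalg.norm(a-b),ang(a,b)-90)
fl=[p(*q,61.5) for q in [(515,216),(548,216),(525,455),(557,455)]];print('flange',np.round(fl,1),np.linalg.norm(fl[0]-fl[2]),ang(fl[0],fl[2])-90,ang(fl[1],fl[3])-90,np.mean(fl,0))
yaw=np.radians(35.8)
ux=np.array([np.cos(yaw),np.sin(yaw)])
print('origin from front',(FR+FL)/2+120*ux,'flange pred',(FR+FL)/2+38*ux)
# scene cam check
s=cam('scene'); print(proj(s,np.r_[np.mean(fl,0),61.5]))
q=lambda x,y,z: ray(s,205+x/4-.4,130+y/4-.4,z)[:2]
A,B=q(381,489,31),q(657,499,31);print('scene front',A,B,np.linalg.norm(A-B),ang(B,A)-90,(A+B)/2+38*ux)
m=[q(32,344,6),q(228,408,6),q(405,177,6),q(243,125,6)];print('mat',np.round(m,0),np.mean(m,0),ang(m[0],m[3]),ang(m[1],m[2]))
print('dish', q(335,365,0))
E
```

```text
front [495.69859956  21.97754396] [409.96842708 129.31849315] 137.37445849345767 38.6133701679409
right 38.43738889400334
left 38.651737796933084
nest front [499.56805479  60.44542464] [448.14360297 126.15375895] 83.43895638729232 38.047333471136
flange [[502.4  76.1]
 [495.9  71.5]
 [465.6 124.3]
 [459.  119.6]] 60.589496841661905 37.41314168542932 37.55627907582071 [480.69582858  97.86890653]
origin from front [550.1611716  145.84293955] flange pred [483.65393844  97.87641021]
[[336.41753822 227.51845637]]
scene front [403.00100672 122.32782798] [494.66068093  22.05874451] 135.85059800333596 42.43158679558897 [479.65126895  94.42167789]
mat [[353. 357.]
 [399. 240.]
 [606. 322.]
 [569. 435.]] [481.71687332 338.48968756] 20.041999906729817 21.442793757309033
dish [466.01267088 230.00179041]
```

>>> drive_tool([
  [-1, -5.7, -7.3, 50, -2.7],
  [-1, -5.7, -7.3, 90, -2.7],
  [-1, -5.7, -7.3, 115, -2.7],
  [-1, -5.7, -7.3, 115, -2.7],
  [-1, -5.7, -7.3, 115, -2.7],
])

```text
clock: 1.9
position: [481.6, 102.4, 116.9]
ee_rot: [0.902, -0.432, 0.0, 0.0]
contact_force: [0.7, -0.2, -0.5]
gripper_width: 85.6
grasp_force: 0.0
```

```bash
python3 - <<'E'
from h import *
im,c=shot('wrist','w2.png'); np.savez('w2.npz',K=c[0],R=c[1],t=c[2])
s=arm.read_state(); print(s['position'],s['ee_rot']); print(proj(c,[[482,99,61.5],[482,99,31],s['position']]))
E
```

```text
[482.2878905  102.59592879 117.73504196] [ 0.90177013 -0.43221397  0.00092849 -0.0009215 ]
[[324.69410747 212.98506851]
 [324.27246984 201.91025532]
 [321.34769116 248.90759001]]
```

View pics/w2.png

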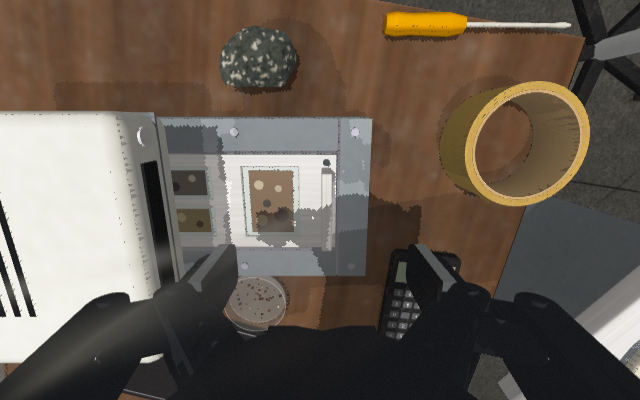

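The flange sits between the fingers at about px (322–333, 170–249), and the edges look square. I'll measure it numerically.

```bash
python3 - <<'E'
from h import *
g=cv2.cvtColor(cv2.imread('pics/w2.png'),cv2.COLOR_BGR2GRAY)
for r in (180,190,200,225,240): print(r,g[r,314:346])
for x in (325,328): print(x,g[158:178,x],g[236:258,x])
print('base',g[185,360:378],g[108:124,300],g[268:284,340])
E
```

```text
180 [229 230 230 230 230 230 229 186 213 230 227 225 223 224 225 227 229 201
 125 130 161 165 121 139 139 132 161 160 143 139 140 140]
190 [225 224 224 224 224 224 223 181 205 225 224 222 219 221 221 224 224 193
 137 159 161 240  88 136 141 150 161 163 161 160 161 160]
200 [227 227 227 227 227 227 227 183 205 225 222 219 220 220 221 224 223 200
 152 167 167 150  94  95  97  99 100 101  99 101 101  99]
225 [125 124 122 123 124 125 124 118 121 124 122 121 122 122 122 132 157 148
 158 158 160 131  86  98  98 100 102 103 102 100 100 101]
240 [125 126 125 126 125 125 125 117 120 123 123 120 120 121 154 158 154 139
 126 125 125  91  84  87  85  80  80  80  79  78  81  80]
325 [230 120  80  81  81  79  79 114 222 191 133 123 123 123 125 135 198 220
 226 226] [121 121 121 122 120 121 121 121 121 121 121 121 121 120 119  92  83  84
  85  83  84  83]
328 [229 168  98  81  81  80  79 101 125 171 132 120 122 123 124 131 197 221
 226 226] [152 156 155 155 154 154 156 155 155 155 155 153 155 127 118  90  84  83
  85  84  83  83]
base [160 162 161 157 141 137 135 136 135  80  81  83  85  85  85  84  82  82] [ 71  71  73  72  73  74  71  71  79 109 130 144 146 146 146 145] [77 78 76 77 76 75 78 70 49 42 43 43 42 45 42 40]
```

```bash
python3 - <<'E'
from h import *
d=np.load('w2.npz'); c=(d['K'],d['R'],d['t'])
M=R.from_quat(arm.read_state()['ee_rot']).as_matrix(); T=arm.read_state()['position']
for n,u,v,z in [('fl a',326.5,173,61.5),('fl end',326.5,249,61.5),('fl end2',326.5,249,31),('L',321.3,190,61.5),('R',331.5,190,61.5),('front',369,185,31),('baseR',300,117.5,31),('baseL',340,275.5,31),('nestR',300,153.5,31),('nestL',300,250,31)]:
    P=ray(c,u,v,z); print(n,P.round(1),(M.T@(P-T)).round(1))
E
```

```text
fl a [499.7  75.1  61.5] [32.3  3.8 56.3]
fl end [462.8 120.6  61.5] [-26.3   4.1  56.2]
fl end2 [453.4 131.2  31. ] [-40.5   4.8  86.7]
L [494.8  87.   61.5] [19.9  0.1 56.3]
R [489.1  82.4  61.5] [20.   7.5 56.2]
front [462.3  64.5  31. ] [17.1 39.7 86.7]
baseR [539.5  57.9  31. ] [ 70.6 -16.4  86.8]
baseL [427.4 143.8  31. ] [-66.6  17.1  86.6]
nestR [522.6  79.8  31. ] [ 42.9 -16.9  86.8]
nestL [471.  146.6  31. ] [-41.5 -18.6  86.7]
```

>>> drive_tool([
  [-1, 2, 2.8, 40, 0],
  [-1, 2, 2.8, 65, 0],
  [-1, 2, 2.8, 80, 0],
  [-1, 2, 2.8, 80, 0],
  [-1, 2, 2.8, 80, 0],
])

```text
clock: 2.45
position: [481.8, 99.0, 37.9]
ee_rot: [0.902, -0.433, 0.001, -0.001]
contact_force: [-0.3, -0.1, 0.3]
gripper_width: 85.2
grasp_force: 0.0
```

>>> drive_tool([
  [1, 0, 0, 0, 0],
  [1, 0, 0, 0, 0],
  [1, 0, 0, 0, 0],
  [1, 0, 0, 0, 0],
  [1, 0, 0, 0, 0],
  [1, 0, 0, 0, 0],
  [1, 0, 0, 0, 0],
  [1, 0, 0, 0, 0],
])

```text
clock: 3.25
position: [480.7, 98.2, 36.6]
ee_rot: [0.901, -0.433, 0.0, -0.0]
contact_force: [-1.5, 0.6, 4.9]
gripper_width: 7.0
grasp_force: 60.0
```

>>> drive_tool([
  [1, 0, 0, -4, 0],
  [1, 0, 0, -8, 0],
  [1, 0, 0, -12, 0],
  [1, 0, 0, -12, 0],
  [1, 0, 0, -12, 0],
])

```text
clock: 3.75
position: [480.3, 98.1, 48.4]
ee_rot: [0.901, -0.433, -0.0, -0.0]
contact_force: [0.2, -0.4, -2.0]
gripper_width: 6.9
grasp_force: 59.3
```

```bash
python3 - <<'E'
from h import *
im,c=shot('side','s1.png'); cv2.imwrite('pics/s1c.png',cv2.resize(im[140:280,230:430],None,fx=4,fy=4,interpolation=cv2.INTER_CUBIC))
s=arm.read_state(); print(s['position'],s['ee_rot'],s['wrist_torque'],s['joints'])
E
```

```text
[480.28830887  98.04810945  48.22431004] [ 9.01368932e-01 -4.33051994e-01 -1.05631882e-04  8.77195052e-05] [-0.08289307  0.07574826 -0.01671185] [ 5.33389322e-01  3.84155952e-01 -5.46904640e-01 -1.30717366e-04
 -6.39999020e-01  1.41759878e-01]
```

View pics/s1c.png

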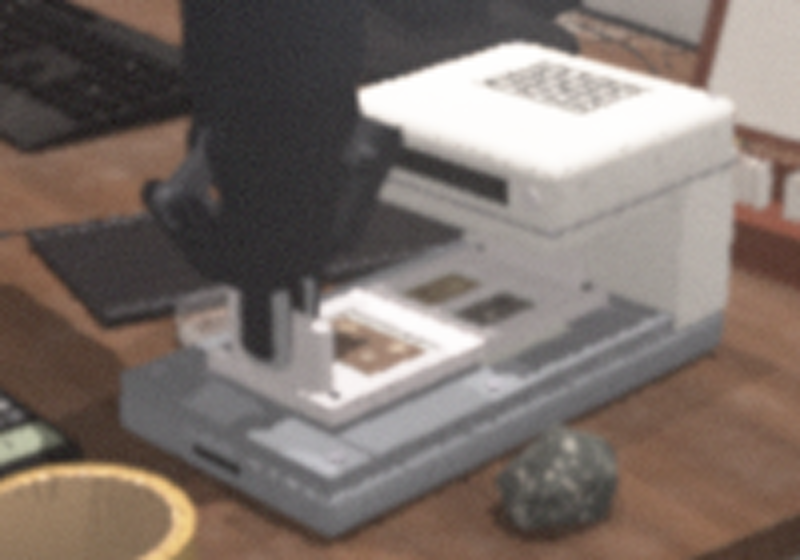

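The carrier is lifted free and level: the plate is above the rim at crop (330,410). I'll draw it out to the left.

>>> drive_tool([
  [1, -3, 6, 0, 0],
  [1, -12, 10, 0, 0],
  [1, -28, 12, 0, 0],
  [1, -48, 12, 0, 0],
  [1, -68, 12, 0, 0],
  [1, -88, 12, 0, 0],
  [1, -108, 12, 0, 0],
  [1, -125, 12, 0, 0],
  [1, -135, 12, 0, 0],
  [1, -138, 12, 0, 0],
  [1, -138, 12, 0, 0],
])

```text
clock: 4.9
position: [384.5, 198.4, 48.3]
ee_rot: [0.902, -0.433, -0.0, 0.0]
contact_force: [-0.1, 0.8, -1.4]
gripper_width: 6.9
grasp_force: 59.3
```

>>> drive_tool([
  [1, -5, -6, -6, 1],
  [1, -15, -17, -12, 4],
  [1, -28, -32, -12, 8],
  [1, -42, -48, -12, 12],
  [1, -56, -64, -12, 15],
  [1, -67, -77, -10, 17],
  [1, -74, -85, -2, 17.7],
  [1, -74, -85, 8, 17.7],
  [1, -74, -85, 18, 17.7],
  [1, -74, -85, 22, 17.7],
  [1, -74, -85, 22, 17.7],
])

```text
clock: 6.0
position: [404.3, 307.8, 25.2]
ee_rot: [0.824, -0.567, -0.0, 0.002]
contact_force: [-1.2, 0.7, -1.5]
gripper_width: 6.9
grasp_force: 59.3
```

```bash
python3 - <<'E'
from h import *
im,c=shot('scene','sc1.png'); cv2.imwrite('pics/sc1c.png',cv2.resize(im[130:275,195:395],None,fx=4,fy=4,interpolation=cv2.INTER_CUBIC))
s=arm.read_state(); print(s['position'],s['ee_rot'],s['contact_force'],s['joints'])
E
```

```text
[404.72237436 308.35635082  25.85941775] [ 8.23920788e-01 -5.66704484e-01  3.20175735e-05  7.50228853e-04] [-0.84466517  0.07559288 -1.28002031] [ 9.70583803e-01  4.45492053e-01 -5.19821953e-01  1.06245571e-04
 -6.06982924e-01 -6.04876240e-01]
```

View pics/sc1c.png

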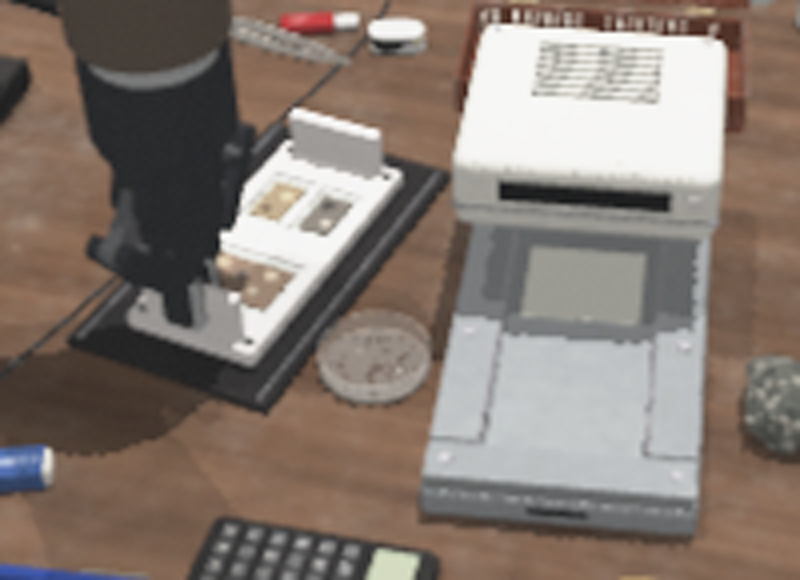

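The carrier hangs over the middle of the mat, parallel to it and just above the surface, with its corner at crop (255,360). I'll lower it now.

>>> drive_tool([
  [1, 0, 0, 1.5, 0],
  [1, 0, 0, 3, 0],
  [1, 0, 0, 4, 0],
  [1, 0, 0, 5, 0],
  [1, 0, 0, 5, 0],
  [1, 0, 0, 5, 0],
])

```text
clock: 6.65
position: [404.9, 309.3, 21.3]
ee_rot: [0.824, -0.566, 0.0, -0.0]
contact_force: [0.4, -0.8, -1.2]
gripper_width: 6.4
grasp_force: 59.3
```

>>> drive_tool([
  [1, 0, 0, 0.7, 0],
  [1, 0, 0, 1.4, 0],
  [1, 0, 0, 1.4, 0],
  [1, 0, 0, 1.4, 0],
])

```text
clock: 7.05
position: [405.0, 309.4, 20.6]
ee_rot: [0.824, -0.566, 0.0, -0.0]
contact_force: [-1.7, -1.7, 5.3]
gripper_width: 6.8
grasp_force: 60.3
```

>>> drive_tool([
  [0.3, 0, 0, 0, 0],
  [-0.3, 0, 0, 0, 0],
  [-1, 0, 0, 0, 0],
  [-1, 0, 0, 0, 0],
  [-1, 0, 0, 0, 0],
  [-1, 0, 0, 0, 0],
  [-1, 0, 0, 0, 0],
  [-1, 0, 0, 0, 0],
  [-1, 0, 0, -20, 0],
  [-1, 0, 0, -60, 0],
  [-1, 0, 0, -100, 0],
  [-1, 0, 0, -100, 0],
])

```text
clock: 8.25
position: [407.5, 312.2, 125.5]
ee_rot: [0.824, -0.566, 0.001, -0.006]
contact_force: [1.1, 0.4, 0.4]
gripper_width: 85.8
grasp_force: 0.0
```

>>> drive_tool([
  [-1, 0, -40, 0, -8],
  [-1, 0, -80, 0, -16],
  [-1, 0, -120, 0, -24],
  [-1, 0, -150, 0, -32],
  [-1, 0, -164, 0, -40],
  [-1, 0, -164, 0, -48],
  [-1, 0, -164, 0, -56],
  [-1, 0, -164, 0, -64],
  [-1, 0, -164, 0, -72],
  [-1, 0, -164, 0, -80],
  [-1, 0, -164, 0, -88],
  [-1, 0, -164, 0, -90],
])

```text
clock: 9.45
position: [557.7, 367.7, 118.9]
ee_rot: [0.983, 0.184, -0.001, 0.0]
contact_force: [-0.7, 0.2, 0.4]
gripper_width: 85.1
grasp_force: 0.0
```

>>> drive_tool([
  [-1, 0, 0, 0, -8],
  [-1, 0, 0, 0, -16],
  [-1, 0, 0, 0, -24],
  [-1, 0, 0, 0, -32],
  [-1, 0, 0, 0, -40],
  [-1, 0, 0, 0, -48],
  [-1, 0, 0, 0, -56],
  [-1, 0, 0, 0, -64],
  [-1, 0, 0, 0, -72],
  [-1, 0, 0, 0, -80],
  [-1, 0, 0, 0, -88],
  [-1, 0, 0, 0, -90],
])

```text
clock: 10.65
position: [557.7, 367.7, 118.9]
ee_rot: [0.565, 0.825, -0.001, -0.0]
contact_force: [0.0, -0.1, 0.7]
gripper_width: 85.4
grasp_force: 0.0
```

```bash
python3 - <<'E'
from h import *
im,c=shot('wrist','w3.png'); np.savez('w3.npz',K=c[0],R=c[1],t=c[2])
s=arm.read_state(); print(s['position'],s['ee_rot'],s['joints'])
print(R.from_quat(s['ee_rot']).as_matrix().round(4)); print(proj(c,[558,368,45.5]))
E
```

```text
[557.69350352 367.69547517 118.91469792] [ 5.65548282e-01  8.24714887e-01 -6.62365698e-04 -2.37618082e-04] [ 8.24332273e-01  5.46046982e-01 -2.13613205e-02 -3.29760747e-04
 -1.00476765e+00  2.68603757e+00]
[[-3.603e-01  9.328e-01 -1.100e-03]
 [ 9.328e-01  3.603e-01 -8.000e-04]
 [-4.000e-04 -1.400e-03 -1.000e+00]]
[[321.52830175 209.68263434]]
```

View pics/w3.png

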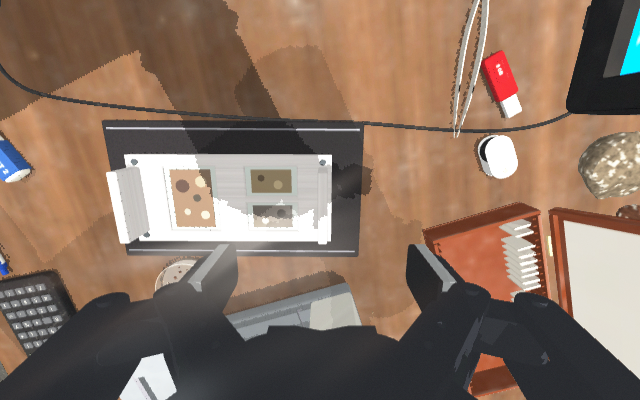

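The carrier lies flat on the mat at px (125–332, 155–243), with the small-section flange at about (323,205) between the fingers. I'll measure the flange.

```bash
python3 - <<'E'
from h import *
g=cv2.cvtColor(cv2.imread('pics/w3.png'),cv2.COLOR_BGR2GRAY)
for r in (180,190,225,235): print(r,g[r,310:338])
for x in (322,325): print(x,g[150:180,x],g[234:252,x])
for x in (150,220,300): print(x,g[145:162,x],g[232:250,x])
E
```

```text
180 [201 202 200 202 202 201 201 194 201 208 204 202 201 201 202 204 201 191
 200 201 200 162  60  61  62  62  61  63]
190 [198 198 197 196 198 198 199 191 203 208 204 202 200 199 202 202 200 195
 197 198 198 162  79  77  75  75  73  73]
225 [255 255 228 200 199 200 199 196 254 255 255 255 255 255 255 255 255 250
 255 255 255 145  88  85  86  86  85  83]
235 [255 255 255 255 255 255 255 253 254 255 255 255 255 255 255 255 255 247
 255 255 255  89  87  87  88  88  87  86]
322 [ 62  60  64  43 134 253 255 255 255 197 135 135 136 140  92 130 193 186
 180 179 181 183 183 194 200 201 201 201 200 201] [255 255 255 255 255 255 255 255 255 254 161  98  99 101  99 100 150 172]
325 [ 62  62  63  64 135 253 255 255 255 255 222 148 145 197 252 221 199 184
 181 180 182 182 184 197 202 204 204 203 203 204] [255 255 255 255 255 255 255 255 255 255 167  98  98  98 100 100 150 172]
150 [ 73  74  73  73  72  70  73  72  96 227 255 255 255 255 255 255 255] [255 255 255 255 255 255 255 255 231 107  72  74  75  79  84  88  93 160]
220 [ 39  40  38  38  39  41  38  37  39 168 195 198 200 202 204 201 202] [255 255 255 255 255 255 255 255 251 168 135 136 171 181 182 180 184 181]
300 [ 39  39  42  39  40  40  41  38  40 132 188 200 204 203 201 201 202] [255 255 255 255 255 255 255 255 255 176  97  97  98 100 100 103 106 109]
```

```bash
python3 - <<'E'
from h import *
d=np.load('w3.npz'); c=(d['K'],d['R'],d['t'])
s=arm.read_state(); M=R.from_quat(s['ee_rot']).as_matrix(); T=s['position']
for n,u,v,z in [('fl a',322.3,173,45.5),('L',317.3,190,45.5),('R',327.3,190,45.5),('e1',150,153.5,15),('e2',220,154,15),('e3',300,154.2,15),('n1',150,240.3,15),('n2',220,241,15),('n3',300,241,15),('end1',331,190,15),('end2',331,225,15)]:
    P=ray(c,u,v,z); print(n,(M.T@(P-T)).round(1))
E
```

```text
fl a [29.9  1.1 73.4]
L [16.4 -2.8 73.4]
R [16.4  5.  73.4]
e1 [  41.5 -148.3  104.1]
e2 [ 41.2 -87.6 104. ]
e3 [ 41.1 -18.2 103.9]
n1 [ -39.7 -161.3  104.1]
n2 [-40.3 -95.3 104.1]
n3 [-40.2 -19.8 104. ]
end1 [  9.3   9.  103.9]
end2 [-24.1   9.3 103.9]
```

>>> drive_tool([
  [-1, 0, 1, 45, 0],
  [-1, 0, 1, 80, 0],
  [-1, 0, 1, 98, 0],
  [-1, 0, 1, 98, 0],
  [-1, 0, 1, 98, 0],
  [0, 0, 1, 98, 0],
  [1, 0, 1, 98, 0],
  [1, 0, 1, 98, 0],
  [1, 0, 1, 98, 0],
  [1, 0, 1, 98, 0],
  [1, 0, 1, 98, 0],
  [1, 0, 1, 98, 0],
])

```text
clock: 11.9
position: [559.2, 368.5, 22.4]
ee_rot: [0.566, 0.824, 0.0, 0.0]
contact_force: [-1.1, 0.5, 2.4]
gripper_width: 6.6
grasp_force: 61.5
```

>>> drive_tool([
  [1, 0, 0, 0, 0],
  [1, 0, 0, 0, 0],
  [1, 0, 0, 0, 0],
])

```text
clock: 12.2
position: [559.2, 368.5, 22.4]
ee_rot: [0.566, 0.824, 0.0, 0.0]
contact_force: [-1.0, 0.2, 4.1]
gripper_width: 6.8
grasp_force: 61.7
```

>>> drive_tool([
  [1, 0, 0, -5, 0],
  [1, 0, 0, -25, 0],
  [1, 0, 0, -50, 2],
  [1, -2, -15, -70, 8],
  [1, -4, -32, -80, 16],
  [1, -6, -52, -80, 24],
  [1, -9, -72, -80, 32],
  [1, -11, -92, -80, 40],
  [1, -13, -110, -80, 48],
  [1, -15, -120, -80, 56],
  [1, -15, -122.5, -80, 62],
  [1, -15, -122.5, -80, 65],
])

```text
clock: 13.4
position: [449.0, 309.6, 101.4]
ee_rot: [0.921, 0.389, -0.001, 0.0]
contact_force: [-0.1, 1.1, -1.8]
gripper_width: 6.5
grasp_force: 60.9
```

```bash
python3 - <<'E'
from h import *
s=arm.read_state(); print(s['position'],s['ee_rot'],s['joints'],s['contact_force'])
a=np.degrees(2*np.arctan2(s['ee_rot'][1],s['ee_rot'][0])); print('x yaw',a); M=R.from_quat(s['ee_rot']).as_matrix()
print((M.T@(np.array([420,270,102])-s['position'])).round(1))
E
```

```text
[448.99354912 309.64959864 101.44497411] [ 9.21177793e-01  3.89140948e-01 -8.56743964e-04  2.47834890e-04] [ 9.00875896e-01  3.83515355e-01 -3.59190189e-01 -5.26617375e-04
 -8.29831760e-01  1.46967427e+00] [-0.10460391  1.09597073 -1.84797554]
x yaw 45.80213377027895
[-48.6   6.9  -0.5]
```

>>> drive_tool([
  [1, -5, 1, 0, 6],
  [1, -12, 2, 0, 14],
  [1, -22, 3, 0, 22],
  [1, -32, 5, 0, 30],
  [1, -42, 6, 0, 38],
  [1, -48, 7, 0, 46],
  [1, -49, 7, 0, 54],
  [1, -49, 7, 0, 62],
  [1, -49, 7, 0, 70],
  [1, -49, 7, 0, 78],
  [1, -49, 7, 0, 86],
  [1, -49, 7, 0, 92],
])

```text
clock: 14.6
position: [420.3, 269.7, 101.3]
ee_rot: [0.919, -0.393, -0.0, 0.001]
contact_force: [0.2, -0.8, -1.8]
gripper_width: 6.7
grasp_force: 60.9
```

```bash
cat > go.py <<'E'
from h import *
import sys
s=arm.read_state(); a=np.degrees(2*np.arctan2(s['ee_rot'][1],s['ee_rot'][0])); M=R.from_quat(s['ee_rot']).as_matrix()
print(s['position'].round(1),'x yaw',a.round(2),'roll to seat',(a+51.33).round(2),s['contact_force'].round(1))
P0=np.array([480.6,98.2,38.4]); a=np.radians(-51.33); X=np.array([np.cos(a),np.sin(a),0]); Y=np.array([np.sin(a),-np.cos(a),0])
for dx,dy,dz in eval(sys.argv[1]): print((dx,dy,dz),(M.T@(P0+dx*X+dy*Y+[0,0,dz]-s['position'])).round(1))
E
python3 go.py "[(-138,12,13),(0,0,13)]"
```

```text
[420.3 269.7 101.3] x yaw -46.33 roll to seat 5.0 [ 0.2 -0.8 -1.8]
(-138, 12, 13) [27.1 74.6 50. ]
(0, 0, 13) [165.6  74.7  50. ]
```

>>> drive_tool([
  [1, 3, 8, 4, 1],
  [1, 8, 22, 12, 3],
  [1, 14, 40, 24, 5],
  [1, 21, 58, 36, 5],
  [1, 26, 70, 46, 5],
  [1, 27.1, 74.6, 50, 5],
  [1, 27.1, 74.6, 50, 5],
  [1, 27.1, 74.6, 50, 5],
])

```text
clock: 15.4
position: [386.7, 199.7, 52.3]
ee_rot: [0.903, -0.43, 0.0, -0.001]
contact_force: [0.2, 0.2, -0.5]
gripper_width: 6.7
grasp_force: 60.8
```

```bash
python3 go.py "[(0,12,13),(0,0,13),(0,0,0)]"; python3 - <<'E'
from h import *
im,c=shot('scene','sc2.png'); cv2.imwrite('pics/sc2c.png',cv2.resize(im[130:275,205:405],None,fx=4,fy=4,interpolation=cv2.INTER_CUBIC))
E
```

```text
[386.7 199.7  52.3] x yaw -50.96 roll to seat 0.37 [ 0.2  0.2 -0.5]
(0, 12, 13) [137.9   3.    0.9]
(0, 0, 13) [138.   -9.    0.9]
(0, 0, 0) [138.   -9.   13.9]
```

View pics/sc2c.png

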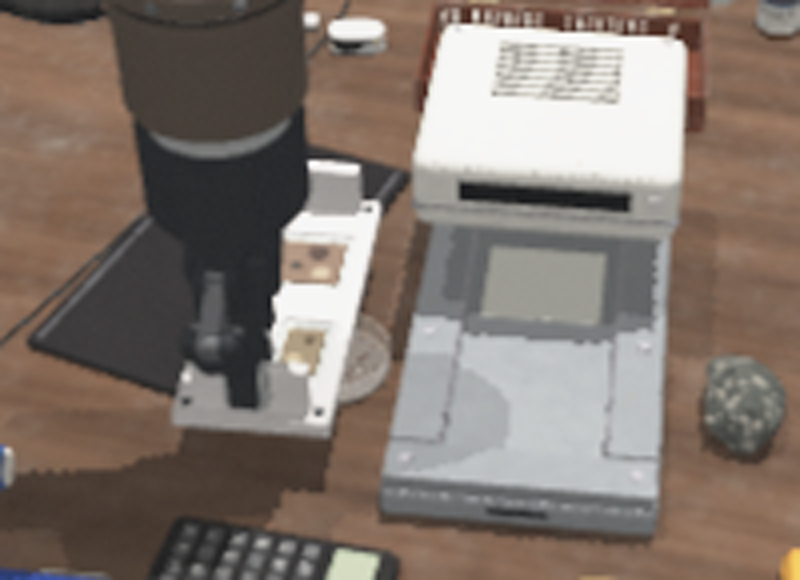

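The carrier is beside the scanner, parallel to it, with the large section on the inside at crop (315,262). I'll slide it in above the nest.

>>> drive_tool([
  [1, 4, 3, 0, 0.3],
  [1, 14, 3, 0, 0.3],
  [1, 32, 3, 0, 0.3],
  [1, 52, 3, 0, 0.3],
  [1, 72, 3, 0, 0.3],
  [1, 92, 3, 0, 0.3],
  [1, 110, 1, 0, 0.3],
  [1, 125, -4, 0, 0.3],
  [1, 135, -8, 0, 0.3],
  [1, 138, -9, 0, 0.3],
  [1, 138, -9, 0, 0.3],
  [1, 138, -9, 0, 0.3],
])

```text
clock: 16.65
position: [479.4, 97.5, 51.8]
ee_rot: [0.901, -0.433, -0.0, 0.0]
contact_force: [-0.1, -0.0, -1.4]
gripper_width: 6.6
grasp_force: 60.9
```

```bash
python3 go.py "[(0,0,6),(0,0,0)]"; python3 - <<'E'
from h import *
im,c=shot('wrist','w5.png'); np.savez('w5.npz',K=c[0],R=c[1],t=c[2])
cv2.imwrite('pics/w5c.png',cv2.resize(im[90:330,150:450],None,fx=2.4,fy=2.4,interpolation=cv2.INTER_CUBIC))
E
```

```text
[479.4  97.5  51.8] x yaw -51.3 roll to seat 0.03 [-0.1 -0.  -1.4]
(0, 0, 6) [ 0.2 -1.4  7.4]
(0, 0, 0) [ 0.2 -1.4 13.4]
```

View pics/w5c.png

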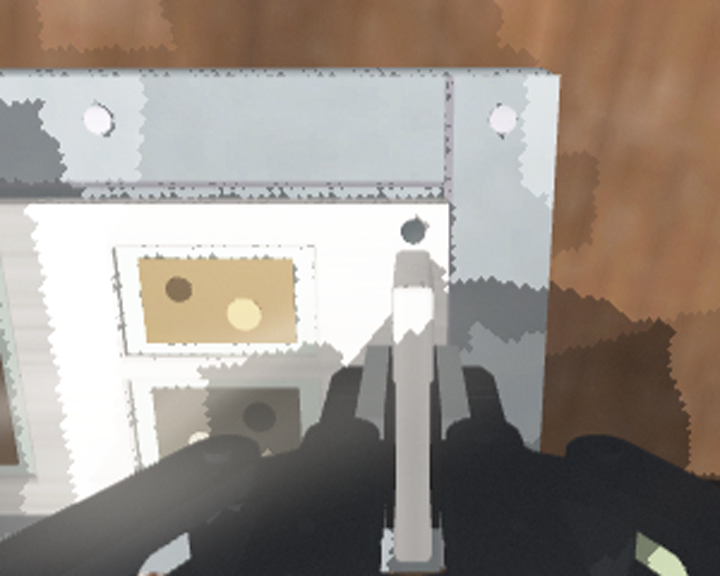

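It is aligned with the nest edges: the nest line at crop y=185 runs parallel to the plate edge at y=202. I'll lower it gently.

>>> drive_tool([
  [1, 0.2, -1.2, 1, 0],
  [1, 0.2, -1.2, 3, 0],
  [1, 0.2, -1.2, 5, 0],
  [1, 0.2, -1.2, 7, 0],
  [1, 0.2, -1.2, 7.5, 0],
  [1, 0.2, -1.2, 7.5, 0],
])

```text
clock: 17.3
position: [480.9, 98.0, 44.2]
ee_rot: [0.901, -0.433, -0.0, 0.0]
contact_force: [-0.5, -0.0, -1.5]
gripper_width: 6.9
grasp_force: 60.9
```

```bash
python3 go.py "[(0,0,0)]"
```

```text
[480.9  98.   44.2] x yaw -51.32 roll to seat 0.01 [-0.5 -0.  -1.5]
(0, 0, 0) [-0.3  0.1  5.8]
```

>>> drive_tool([
  [1, 0, 0, 1, 0],
  [1, 0, 0, 2, 0],
  [1, 0, 0, 3, 0],
  [1, 0, 0, 4, 0],
  [1, 0, 0, 4, 0],
  [1, 0, 0, 4, 0],
])

```text
clock: 17.9
position: [481.0, 98.0, 40.4]
ee_rot: [0.901, -0.433, -0.0, 0.0]
contact_force: [0.6, -0.2, -1.5]
gripper_width: 6.6
grasp_force: 60.9
```

>>> drive_tool([
  [1, 0, 0, 0.7, 0],
  [1, 0, 0, 1.4, 0],
  [1, 0, 0, 2.1, 0],
  [1, 0, 0, 2.1, 0],
  [1, 0, 0, 2.1, 0],
])

```text
clock: 18.4
position: [481.0, 98.0, 38.3]
ee_rot: [0.901, -0.433, 0.0, -0.0]
contact_force: [-0.7, -0.3, -0.7]
gripper_width: 6.6
grasp_force: 61.0
```

>>> drive_tool([
  [1, 0, 0, 0.5, 0],
  [1, 0, 0, 1, 0],
  [1, 0, 0, 1, 0],
  [1, 0, 0, 1, 0],
])

```text
clock: 18.8
position: [481.0, 98.1, 38.3]
ee_rot: [0.901, -0.433, 0.0, -0.0]
contact_force: [-3.8, -0.6, 7.8]
gripper_width: 6.9
grasp_force: 62.2
```

Contact came at the expected seat height of 38.3 mm. I'll release and rise.

>>> drive_tool([
  [0.3, 0, 0, 0, 0],
  [-0.3, 0, 0, 0, 0],
  [-1, 0, 0, 0, 0],
  [-1, 0, 0, 0, 0],
  [-1, 0, 0, 0, 0],
  [-1, 0, 0, 0, 0],
  [-1, 0, 0, 0, 0],
  [-1, 0, 0, -20, 0],
  [-1, 0, 0, -60, 0],
  [-1, 0, 0, -80, 0],
  [-1, 0, 0, -80, 0],
  [-1, 0, 0, -80, 0],
])

```text
clock: 20.0
position: [480.7, 98.0, 117.3]
ee_rot: [0.901, -0.433, -0.0, -0.0]
contact_force: [-0.1, -0.2, -1.7]
gripper_width: 85.1
grasp_force: 0.0
```

```bash
python3 - <<'E'
from h import *
im,c=shot('wrist','w6.png'); i2,_=shot('side','s6.png')
a=cv2.resize(im[95:295,150:400],(500,400),interpolation=cv2.INTER_CUBIC); b=cv2.resize(i2[170:280,250:430],(655,400),interpolation=cv2.INTER_CUBIC)
cv2.imwrite('pics/f.png',cv2.resize(np.hstack([a,b]),(800,277)))
g=cv2.cvtColor(im,cv2.COLOR_BGR2GRAY); s=arm.read_state(); M=R.from_quat(s['ee_rot']).as_matrix()
print(s['position'],s['contact_force'])
E
```

```text
[480.12231411  97.63369094 116.20949624] [-0.22204927 -0.16790829 -0.22654561]
```

View pics/f.png

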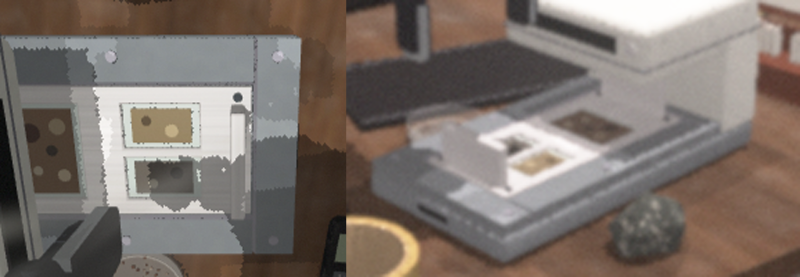

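The carrier is flush in the nest, small sections at the outer end (px 165,145) and the large one under the head. The dish and rock are in place. I'll hand it in.

```bash
python3 -c "
from bench import arm
print(arm.job_done())"
```

```text
the job is handed in; nothing more can be done
None
```

The carrier has been turned end for end and lies flush in its nest, let go, with the large section under the scanning head; I handed the job in at about 20 s, and no verdict came back.

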